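# Gauge the blind bore in the model tower

### The job

Draw the depth gauge out of its wooden stand and lower its rod into the bore in the roof of the tall tower of the site model, pushing until the rod bottoms out and the sliding collar has been pushed up by the roof. Keep a steady push of about 10 N on the bottom for two seconds (never as much as 25 N), then let go, leaving the gauge standing upright in the bore, bottomed, with the collar on the roof so that the depth can be read. Leave the other things on the bench alone.

Things in the scene. Friction and masses are not known exactly. Their poses are not given: they have to be found in the camera images.
- gauge: Depth gauge, loose, 120 to 190 g, upright. Steel rod 10 mm across, 85 mm long, tip chamfered; above it a flange 38 mm across (85 to 90 mm above the tip) and a black square grip 24 x 24 mm (90 to 135 mm above the tip). Origin: centre of the tip face; z up the rod, x and y square to the grip's sides. It starts hanging in the stand by its flange: only flange and grip show.
- rod_tip (a point): Centre of the tip face of the gauge's rod (same point and axes as the gauge's origin).
- collar (a joint): Sliding stop on the rod: brass collar 22 mm across, 12 mm tall. Value: its height in m above its lowest place, 0 to 0.060; at 0 (the start) its underside is 12 mm above the tip. It stays where it is put: about 3 N slides it, more than the gauge's weight, so the gauge does not sink into the bore by itself.
- stop_face (a point): Centre of the underside of the collar, on the rod's axis, z up the rod.
- stand: Plywood block standing on the bench, fixed, 70 x 70 mm and 105 mm tall, with a round upright hole 28 mm in diameter and 98 mm deep in the middle of its top. Origin: centre of its underside, z up.
- model: Site model fixed to the bench: white base 160 x 200 x 6 mm, plain massing blocks up to 46 mm high and one taller square tower, 66 x 66 mm, its flat roof 75 mm above the bench; only the tower has a bore. Origin: centre of the base's underside, z up; the bore is at x = -30 mm, y = +30 mm in its frame, the middle of the tower.
- bore_mouth (a point): Centre of the bore's mouth, level with the tower's roof, z up. The bore is upright, round, 11.5 mm in diameter, with a 2 mm chamfer at the mouth.
- bore_disc (a joint): Hard cork disc that forms the flat bottom of the bore, 26 to 56 mm below the roof; how deep is different each time and not known beforehand: it must be felt. Value: how far the disc is pressed in, in m, 0 when not pressed; it gives only 0.67 mm at 10 N, in proportion.
- glass: Bystander: drinking glass 68 mm wide, 85 mm tall, loose; origin at the centre of its underside.
- glue: Bystander: dark red glue bottle 36 mm wide, 100 mm tall, loose; origin at the centre of its underside.
- cutter: Bystander: blue cutter knife lying along its y, 22 mm wide, 14 mm high, loose; origin under the middle of its handle.
- pinbar: Bystander: light blue bar 35 x 160 x 22 mm with white pins, loose; origin at the centre of its underside.
Not all that is in view belongs to the job. Of the things that look like the stand, take the one that is farthest to the robot's right at the start.

How it is judged:
By the outcome, as a careful person would: the job done as asked, in the order asked, and still so for the second after the job is handed in, with the robot touching nothing.
It also fails if it takes over 59 s, if anything falls off the work surface, if the arm or the gripper's body presses on something with over 40 N, if the wrist force passes 120 N, or if a joint passes its speed limit or range.

### The arm

A 6-joint arm with a two-finger parallel gripper is mounted at the origin on the work surface. World frame = base frame: x ahead of the robot, y to its left, z up, the work surface at z = 0. Lengths are in m, angles in rad, forces in N, time in s.
With the tool pointing down it reaches from about 0.3 to 0.85 m from the base axis. Payload 5.4 kg.
Tool frame: the origin (TCP) lies on the mounting face of the last link; the fingertips stand 173 mm ahead of it and the grasp point (between the pads) lies 155 mm ahead of it (arm.tip_reach is the distance from the TCP to the fingertips, in m); z points along the fingers, y is the line along which they close (so a half turn about z gives the same grasp; the last joint's range is limited). The gripper opens to 85 mm and grips with 20 to 120 N. Pads are 22 mm wide; open, the fingers measure 114 mm over their backs; the gripper's body (76 mm by 85 mm) begins 54 mm behind the grasp point. The pads swing forward as they close: fully open they stand 13 mm farther back than shut.
Start: joints at [-1.393, 0.158, 1.597, -0, 1.386, -0.21], TCP at [0.217, -0.532, 0.405] pointing down, gripper open.
Joint ranges: [-2.91, 2.91], [-0.94, 2.29], [0.18, 2.7], [-1.29, 4.43], [0.17, 2.64], [-3, 3]. Speed limits (rad/s): [2.57, 2.57, 3.14, 3.14, 3.14, 3.14].

### API

Orientations are given as [roll, pitch, yaw] about the fixed x, y, z axes, in that order (R = Rz(yaw) Ry(pitch) Rx(roll)).
In Python, from bench import arm gives the robot as it stands.
- The arm moves only by the tool drive_tool, never from a script. Its argument "rows" is a list of rows, each a list of 6 numbers: the shift along the tool's x, y, z in m, then the turn, a rotation vector about the tool's x, y, z in degrees. In form: [[x, y, z, ax, ay, az], ...]. A call has 1 to 12 rows; each row is the pose to reach, as a shift and turn from the pose commanded when the call began, along the tool's axes at that moment; what a row does not reach only later rows make up. A row lasts 1/12 s, in which the tool goes at most 41.7 mm and 7.16 degrees, less where a joint would pass 70% of its speed; a pose out of reach is approached as far as the arm can. A call with a gripper value outside its range is refused whole. "claw" is the closure, from 0 (fully open) to 1 (shut), set as the call begins (left out, the last holds). The fingers move at their own pace and stop on an object; "squeeze" is the grip in N (left out, the last holds). Time passes only in rows, so rows that repeat a pose let the fingers close. It gives the time, the measured TCP pose, the force, the opening and the grip force at its end, in the units of the state.
- arm.sense(): the state, without advancing time (a new reading comes with each control period).
- arm.capture(name): name is "scene" or "top" or "wrist"; returns (picture, depth): 420x560x3 uint8, blue, green, red; 420x560 float32, m along the optical axis (not along the pixel's ray), 0 where there is no reading.
- arm.camera_info(name): a dict with "vfov" (degrees; the focal length in pixels is half the picture's height over the tangent of half this angle, whatever the lens; pixels are square), "cx", "cy" (the principal point, pixels), "dist" ([k1, k2, p1, p2, k3] as OpenCV has them; the pictures are not rectified), "pose" (4x4, takes a point from camera to world coordinates). Camera axes: x right, y up, looking along -z (the intrinsics and any distortion apply to the point x, -y, -z); pixel columns grow to the right and rows downward; lengths in m; the calibration is good to about 2 mm. A picture is of the moment at which its call begins: read the wrist's pose just before it. camera_info takes no time and is no camera call; for the wrist camera it gives the pose at the moment of the call.
- arm.finish_job(): hands the job in; it is judged then, once.
The state is a dict: "time": time; "q": joint angles; "dq": joint speeds; "tau": joint torques, N m; "tcp_pos": TCP position; "tool_rot": TCP orientation; "contact_force": force on the tool from outside, world axes, zero at the start; "torque": the same for the moment, N m; "grip_width": finger opening in m; "finger_force": force on a finger pad.
Only numpy, scipy, OpenCV 4.12 (cv2) and the standard library are available. Lean on these libraries where they do the work, as an engineer would, in place of code of your own. Each camera call takes 0.05 s, during which the arm holds its last target. There are 200 camera calls.

## Working session

There is one attempt and no reset: what is moved stays moved. The work goes in short steps, Python scripts to look and compute and a tool call to move; the robot and the scene stay as the last step left them, time stands still between calls to the robot, and variables do not carry over. Pictures are saved under pics/ and viewed, at most 10 in all, crops included, and the job is handed in when it is done.

Besides the shell and the picture viewer there is one more tool, called after ">>>" as name(argument=value, ...) on one line, values as JSON. drive_tool: Moves the arm, as the interface text tells. Its arguments: {"type":"object","properties":{"rows":{"type":"array","items":{"type":"array","items":{"type":"number"}}},"claw":{"type":"number"},"squeeze":{"type":"number"}},"required":["rows"]}

```bash
mkdir -p pics; cat > h.py <<'E'
import numpy as np, cv2
from bench import arm
def K(ci,h=420):
    f=h/2/np.tan(np.radians(ci['vfov'])/2); return np.array([[f,0,ci['cx']],[0,f,ci['cy']],[0,0,1]])
def cloud(ci,d):
    h,w=d.shape; v,u=np.mgrid[0:h,0:w].astype(np.float32)
    p=cv2.undistortPoints(np.stack([u.ravel(),v.ravel()],-1)[:,None],K(ci),np.array(ci['dist'],float))[:,0]
    z=d.ravel(); P=np.stack([p[:,0]*z,-p[:,1]*z,-z,np.ones_like(z)],-1)@np.array(ci['pose']).T
    return P[:,:3].reshape(h,w,3)
def ray(ci,uv,zw):
    p=cv2.undistortPoints(np.array(uv,float).reshape(-1,1,2),K(ci),np.array(ci['dist'],float))[:,0]
    T=np.array(ci['pose']); D=np.c_[p[:,0],-p[:,1],-np.ones(len(p))]@T[:3,:3].T; o=T[:3,3]
    return o+D*((zw-o[2])/D[:,2])[:,None]
E
python3 - <<'E'
from h import *
for n in ("scene","top","wrist"):
    ci=arm.camera_info(n); im,d=arm.capture(n); cv2.imwrite(f'pics/{n}0.png',im); np.savez(f'{n}0.npz',im=im,d=d,**{k:np.array(v) for k,v in ci.items()})
    print(n,ci)
print(arm.sense())
E
```

```text
scene {'vfov': 44.29340429981307, 'cx': 278.0996255213227, 'cy': 207.70839700803242, 'dist': array([-0.03351872,  0.        ,  0.        ,  0.        ,  0.        ]), 'pose': array([[-0.1426605 , -0.86040667,  0.48923241,  1.01813059],
       [ 0.98973322, -0.11965213,  0.07817623,  0.10712672],
       [-0.00872565,  0.49536223,  0.86864269,  0.86436858],
       [ 0.        ,  0.        ,  0.        ,  1.        ]])}
top {'vfov': 45.57548994294157, 'cx': 282.0337149833797, 'cy': 218.4200879440755, 'dist': array([0.05357553, 0.        , 0.        , 0.        , 0.        ]), 'pose': array([[-3.80940763e-03,  9.92022876e-01, -1.26000403e-01,
         4.24102912e-01],
       [-9.99655475e-01, -5.05546700e-04,  2.62426247e-02,
         5.00401679e-02],
       [ 2.59695850e-02,  1.26056962e-01,  9.91683025e-01,
         1.17684636e+00],
       [ 0.00000000e+00,  0.00000000e+00,  0.00000000e+00,
         1.00000000e+00]])}
wrist {'vfov': 62.5086128999595, 'cx': 284.6566794637541, 'cy': 206.07554438670905, 'dist': array([-0.0523496,  0.       ,  0.       ,  0.       ,  0.       ]), 'pose': a
[... 238 characters left out ...]
  ]])}
{'time': 0.15, 'q': array([-1.39307698e+00,  1.58919229e-01,  1.59798975e+00, -2.26452321e-05,
        1.38621470e+00, -2.10113782e-01]), 'dq': array([ 7.17333052e-05, -2.22219652e-03, -3.81718284e-03,  7.02910891e-04,
       -5.48471814e-04,  1.45716117e-03]), 'tau': array([-5.96463051e-04, -3.96378636e+01, -3.31784713e+01, -3.93649643e-04,
        5.42392125e-03,  8.20296577e-06]), 'tcp_pos': array([ 0.21738425, -0.53207627,  0.40391106]), 'tool_rot': array([-3.14009067e+00, -2.97560887e-04,  3.87837078e-01]), 'contact_force': array([ 0.0424938 , -0.46670116, -0.28821551]), 'torque': array([0.03559105, 0.00605747, 0.02747677]), 'finger_force': 0.0, 'grip_width': 0.08507777397359301}
```

View pics/top0.png

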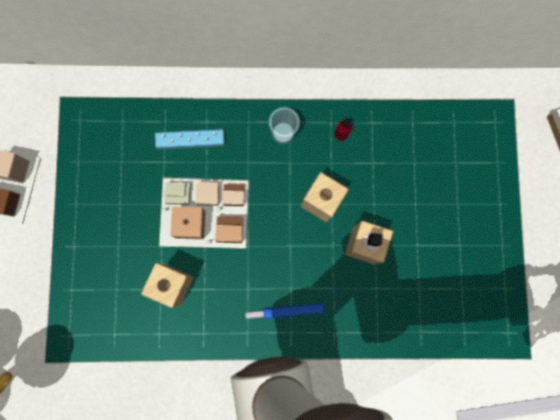

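View pics/scene0.png

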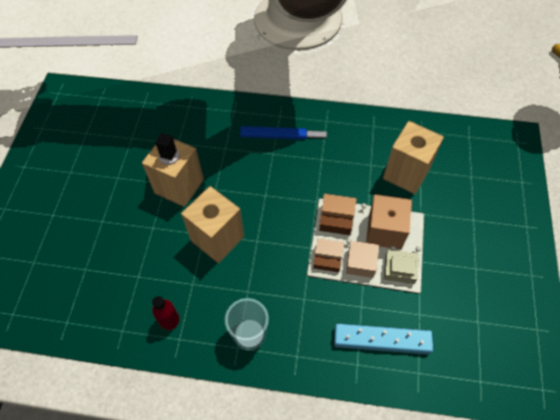

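The top picture shows the gauge in the right-hand stand at about (375,240), and the tower bore at about (186,222). Next I'll measure both from the depth.

```bash
cat > m.py <<'E'
from h import *
for n in ("top","scene"):
    z=np.load(n+'0.npz'); ci={k:z[k] for k in z.files if k not in('im','d')}; ci['vfov']=float(ci['vfov'])
    P=cloud(ci,z['d'])
    ok=z['d']>0
    def sel(lo,hi,c,r):
        m=ok&(P[...,2]>lo)&(P[...,2]<hi)&(np.hypot(P[...,0]-c[0],P[...,1]-c[1])<r); return P[m]
    if n=='top': g0=P[240,375];t0=P[215,181]; print('seed',g0,t0)
    for nm,lo,hi,c,r in (('grip',.145,.165,g0,.05),('stand',.098,.112,g0,.08),('tower',.068,.082,t0,.06)):
        Q=sel(lo,hi,c,r)
        if len(Q)<5: print(n,nm,len(Q));continue
        print(n,nm,len(Q),np.median(Q,0).round(4),'rect',cv2.minAreaRect((Q[:,:2]*1000).astype(np.float32)))
    m=ok&(P[...,2]>-.01)&(P[...,2]<.012)&(np.hypot(P[...,0]-t0[0],P[...,1]-t0[1])<.1)
    print('bench z',np.median(P[ok&(abs(P[...,2])<.02)][:,2]))
    if n=='top': uv=[(186,222)]
    else: uv=[(392,214)]
    print('bore',ray(ci,uv,.075))
for n,(u,v),s in (('top',(186,222),30),('top',(375,240),30),('scene',(391,214),30),('scene',(170,155),30)):
    im=np.load(n+'0.npz')['im'][v-s:v+s,u-s:u+s]
    globals().setdefault('L',[]).append(cv2.resize(im,(300,300),interpolation=cv2.INTER_CUBIC))
cv2.imwrite('pics/crops.png',np.vstack([np.hstack(L[:2]),np.hstack(L[2:])]))
E
python3 m.py
```

```text
seed [ 0.50921365 -0.1683068   0.15376781] [0.57228357 0.244629   0.07159404]
top grip 147 [ 0.5113 -0.1711  0.1542] rect ((512.0125732421875, -171.7493896484375), (24.60665512084961, 24.077442169189453), 81.0006103515625)
top stand 860 [ 0.5069 -0.1686  0.1049] rect ((510.56683349609375, -172.97683715820312), (70.42984008789062, 70.67063903808594), 71.23670959472656)
top tower 887 [0.5582 0.2347 0.0747] rect ((557.8963012695312, 234.52706909179688), (66.61416625976562, 65.37274169921875), 89.13365173339844)
bench z 0.0005354813246918333
bore [[0.55625006 0.23276859 0.075     ]]
scene grip 213 [ 0.5143 -0.1697  0.1548] rect ((511.551025390625, -170.9036865234375), (24.7901554107666, 25.218204498291016), 80.59675598144531)
scene stand 982 [ 0.5231 -0.1614  0.1055] rect ((509.7265319824219, -172.04750061035156), (72.73394775390625, 71.99397277832031), 70.92196655273438)
scene tower 1309 [0.5606 0.2328 0.0755] rect ((557.2149047851562, 232.91552734375), (66.89938354492188, 69.51166534423828), 88.2873764038086)
bench z 0.0012036087309073018
bore [[0.5586516  0.23511216 0.075     ]]
```

View pics/crops.png

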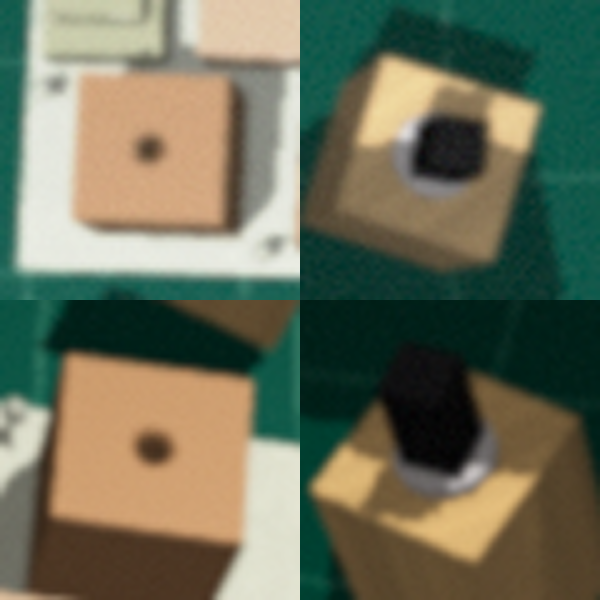

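View pics/wrist0.png

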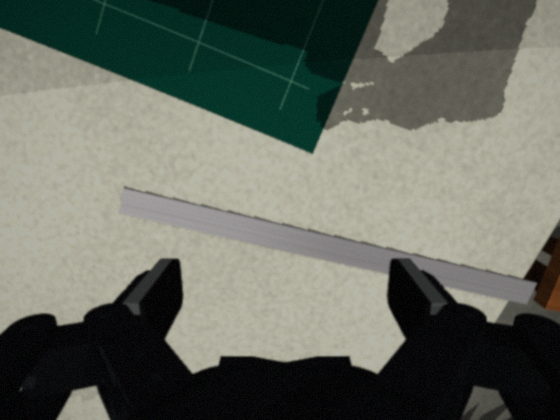

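Bore at (186,222) in the top view and (392,214) in the scene view. Depth gives the gauge at about (0.512,-0.171) with its grip turned about 81°, and the bore at about (0.5575,0.234). The wrist picture shows only the bench edge and the open fingers. I'm moving above the gauge.

>>> drive_tool(rows=[[0.41, -0.223, 0, 0, 0, -59], [0.41, -0.223, 0, 0, 0, -59], [0.41, -0.223, 0, 0, 0, -59], [0.41, -0.223, 0, 0, 0, -59], [0.41, -0.223, 0, 0, 0, -59], [0.41, -0.223, 0, 0, 0, -59], [0.41, -0.223, 0, 0, 0, -59], [0.41, -0.223, 0, 0, 0, -59], [0.41, -0.223, 0, 0, 0, -59], [0.41, -0.223, 0, 0, 0, -59], [0.41, -0.223, 0, 0, 0, -59], [0.41, -0.223, 0, 0, 0, -59]], claw=0, squeeze=40)

```text
time: 1.15
tcp_pos: [0.5149, -0.1662, 0.4044]
tool_rot: [3.141, -0.002, 1.423]
contact_force: [0.0, 0.0, 0.1]
grip_width: 0.0855
finger_force: 0.0
```

>>> drive_tool(rows=[[0, 0, 0, 0, 0, 0], [0, 0, 0, 0, 0, 0], [0, 0, 0, 0, 0, 0]])

```text
time: 1.4
tcp_pos: [0.512, -0.1719, 0.4045]
tool_rot: [-3.141, 0.0, 1.416]
contact_force: [0.4, -0.8, 0.1]
grip_width: 0.0854
finger_force: 0.0
```

```bash
cat > w.py <<'E'
import sys; from h import *
s=arm.sense(); ci=arm.camera_info('wrist'); im,d=arm.capture('wrist'); cv2.imwrite(f'pics/{sys.argv[1]}.png',im)
np.savez(sys.argv[1]+'.npz',im=im,d=d,**{k:np.array(v) for k,v in ci.items()})
P=cloud(ci,d); print(s['tcp_pos'],s['tool_rot'],s['contact_force'],s['torque'])
lo,hi,x,y,r=map(float,sys.argv[2:7])
m=(d>0)&(P[...,2]>lo)&(P[...,2]<hi)&(np.hypot(P[...,0]-x,P[...,1]-y)<r); Q=P[m]
print(len(Q),Q.mean(0).round(4),cv2.minAreaRect((Q[:,:2]*1000).astype(np.float32)))
E
python3 w.py wr1 .145 .165 .512 -.171 .03
```

```text
[ 0.5119979  -0.17186729  0.40446067] [-3.14083698e+00  3.99484542e-04  1.41623979e+00] [ 0.4278256  -0.83040802  0.05331767] [0.04416245 0.01325832 0.01760887]
1314 [ 0.5133 -0.1709  0.1532] ((513.0926513671875, -171.7237548828125), (23.90608787536621, 23.947120666503906), 81.4595947265625)
```

View pics/wr1.png

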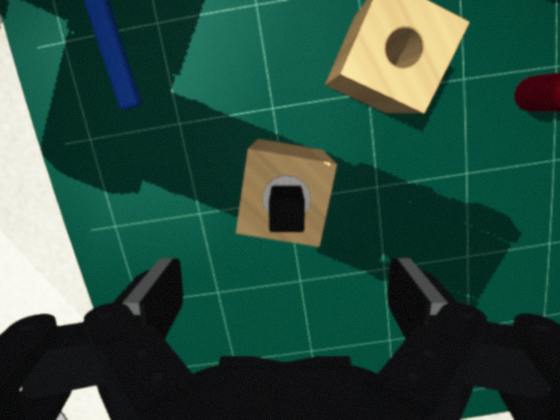

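The wrist view shows the grip square between the fingers at (287,208), with a measured centre of (0.513,-0.1717). I'm descending and gripping.

>>> drive_tool(rows=[[0, 0.001, 0.03, 0, 0, 0], [0, 0.001, 0.06, 0, 0, 0], [0, 0.001, 0.09, 0, 0, 0], [0, 0.001, 0.105, 0, 0, 0], [0, 0.001, 0.112, 0, 0, 0], [0, 0.001, 0.112, 0, 0, 0], [0, 0.001, 0.112, 0, 0, 0]])

```text
time: 2.03
tcp_pos: [0.5136, -0.1719, 0.2936]
tool_rot: [3.141, 0.0, 1.416]
contact_force: [0.6, -0.6, 0.9]
grip_width: 0.0854
finger_force: 0.0
```

>>> drive_tool(rows=[[0, 0, 0, 0, 0, 0], [0, 0, 0, 0, 0, 0], [0, 0, 0, 0, 0, 0], [0, 0, 0, 0, 0, 0], [0, 0, 0, 0, 0, 0], [0, 0, 0, 0, 0, 0], [0, 0, 0, 0, 0, 0], [0, 0, 0, 0, 0, 0], [0, 0, 0, 0, 0, 0], [0, 0, 0, 0, 0, 0]], claw=1, squeeze=50)

```text
time: 2.87
tcp_pos: [0.5138, -0.171, 0.2932]
tool_rot: [3.141, 0.0, 1.418]
contact_force: [-1.4, 0.8, 4.3]
grip_width: 0.0234
finger_force: 49.8
```

>>> drive_tool(rows=[[0, 0, -0.005, 0, 0, 0], [0, 0, -0.015, 0, 0, 0], [0, 0, -0.03, 0, 0, 0], [0, 0, -0.05, 0, 0, 0], [0, 0, -0.07, 0, 0, 0], [0, 0, -0.09, 0, 0, 0], [0, 0, -0.11, 0, 0, 0], [0, 0, -0.125, 0, 0, 0], [0, 0, -0.13, 0, 0, 0], [0, 0, -0.13, 0, 0, 0], [0, 0, -0.13, 0, 0, 0], [0, 0, -0.13, 0, 0, 0]])

```text
time: 3.87
tcp_pos: [0.5133, -0.1708, 0.4211]
tool_rot: [-3.139, -0.001, 1.418]
contact_force: [0.1, 0.5, -1.6]
grip_width: 0.0235
finger_force: 49.1
```

```bash
python3 w.py wr2 .1 .35 .513 -.171 .03; python3 - <<'E'
from h import *
for n in ('scene','top'):
    ci=arm.camera_info(n); im,d=arm.capture(n); np.savez(n+'1.npz',im=im,d=d); cv2.imwrite(f'pics/{n}1.png',im)
E
```

```text
[ 0.51328546 -0.17076928  0.42111929] [-3.13897124e+00 -1.09392551e-03  1.41753681e+00] [ 0.09881152  0.46961643 -1.55709834] [-0.04756902  0.00896351  0.0115043 ]
36171 [ 0.515  -0.1594  0.2928] ((513.3577880859375, -168.86778259277344), (55.1154899597168, 59.952369689941406), 80.20426940917969)
```

View pics/wr2.png

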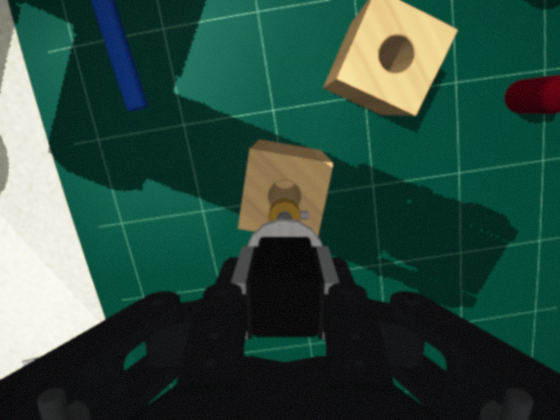

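Gauge is out and held square, with its collar at (284,209) below the flange. I'm moving above the bore.

>>> drive_tool(rows=[[0.02, -0.001, 0, 0, 0, 0], [0.055, -0.003, 0, 0, 0, 0], [0.095, -0.004, 0, 0, 0, 0], [0.135, -0.006, 0, 0, 0, 0], [0.175, -0.008, 0, 0, 0, 0], [0.215, -0.01, 0, 0, 0, 0], [0.255, -0.011, 0, 0, 0, 0], [0.295, -0.013, 0, 0, 0, 0], [0.33, -0.015, 0, 0, 0, 0], [0.365, -0.016, 0, 0, 0, 0], [0.39, -0.017, 0, 0, 0, 0], [0.407, -0.018, 0, 0, 0, 0]])

```text
time: 5.02
tcp_pos: [0.5576, 0.2367, 0.4218]
tool_rot: [-3.14, -0.0, 1.42]
contact_force: [0.4, 0.5, -1.4]
grip_width: 0.0235
finger_force: 49.1
```

>>> drive_tool(rows=[[0, 0, 0, 0, 0, 0], [0, 0, 0, 0, 0, 0], [0, 0, 0, 0, 0, 0], [0, 0, 0, 0, 0, 0]])

```text
time: 5.35
tcp_pos: [0.5581, 0.2329, 0.4224]
tool_rot: [-3.141, 0.001, 1.416]
contact_force: [0.3, -0.2, -2.2]
grip_width: 0.0233
finger_force: 49.2
```

```bash
python3 w.py wr3 .07 .08 .5575 .234 .06; python3 - <<'E'
from h import *
for n in ('scene','top'):
    ci=arm.camera_info(n); im,d=arm.capture(n); np.savez(n+'2.npz',im=im,d=d,**{k:np.array(v) for k,v in ci.items()}); cv2.imwrite(f'pics/{n}2.png',im)
a=np.load('wr3.npz')['im'][150:250,230:340]; b=np.load('scene2.npz')['im'][130:230,340:450]
cv2.imwrite('pics/c3.png',np.hstack([cv2.resize(x,(396,360),interpolation=cv2.INTER_CUBIC) for x in(a,b)]))
E
```

```text
[0.55805531 0.23294145 0.42243308] [-3.14109120e+00  5.69203403e-04  1.41620105e+00] [ 0.3128944  -0.17369907 -2.15509957] [-0.00287463  0.00476592 -0.00880008]
4204 [0.5597 0.2378 0.0737] ((558.8675537109375, 233.0177459716797), (66.69940948486328, 66.09452056884766), 88.34881591796875)
```

View pics/c3.png

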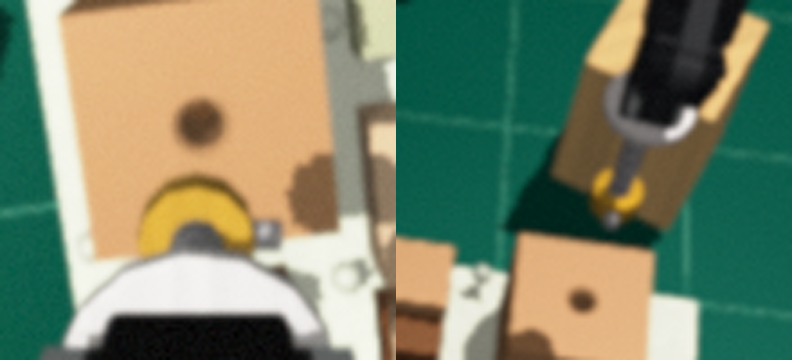

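In the wrist crop the bore is at about (285.6,183.9) and the collar at about (284.4,~212), upper edge at 198.9. The scene crop shows the rod tip at (399,191), up and right of the bore at (391.5,213.5). Next I'll compute the offsets.

```bash
python3 - <<'E'
from h import *
def ld(f):
    z=np.load(f); ci={k:z[k] for k in z.files if k not in('im','d')}; ci['vfov']=float(ci['vfov']); return ci,z
def proj(ci,X):
    T=np.linalg.inv(ci['pose']); p=np.c_[X,np.ones(len(X))]@T.T; q=p[:,:3]*[1,-1,-1]
    return cv2.projectPoints(q,np.zeros(3),np.zeros(3),K(ci),np.array(ci['dist'],float))[0][:,0].round(1)
w,zw=ld('wr3.npz'); s,zs=ld('scene2.npz'); t,_=ld('top2.npz')
print('bore wrist',ray(w,[(285.6,183.9)],.075),ray(w,[(285.6,183.9)],.0737),'scene',ray(s,[(391.4,213.5)],.075))
tipz=.4224-.2932+.0198
tip=np.array([.5574,.2322,tipz]); print(tipz)
a=np.linspace(0,2*np.pi,73)
for h in (.012,.024):
    c=tip+np.c_[.011*np.cos(a),.011*np.sin(a),0*a+h]; p=proj(w,c); print('collar',h,p.min(0),p.max(0))
print('scene tip pred',proj(s,[tip]),'flange c',proj(s,[tip+[0,0,.085]]))
print('scene tip seen',ray(s,[(399.3,191)],tipz))
E
```

```text
bore wrist [[0.55916594 0.23460776 0.075     ]] [[0.55912641 0.23434582 0.0737    ]] scene [[0.55779164 0.23403703 0.075     ]]
0.149
collar 0.012 [267.8 197.1] [299.6 227.7]
collar 0.024 [266.9 201.5] [300.4 233.5]
scene tip pred [[398.5 191. ]] flange c [[409.6 161. ]]
scene tip seen [[0.55714489 0.23341589 0.149     ]]
```

>>> drive_tool(rows=[[0.001, 0.0005, 0.015, 0, 0, 0], [0.002, 0.0007, 0.035, 0, 0, 0], [0.002, 0.0007, 0.05, 0, 0, 0], [0.002, 0.0007, 0.06, 0, 0, 0], [0.002, 0.0007, 0.064, 0, 0, 0], [0.002, 0.0007, 0.064, 0, 0, 0], [0.002, 0.0007, 0.064, 0, 0, 0], [0.002, 0.0007, 0.064, 0, 0, 0]])

```text
time: 6.17
tcp_pos: [0.5594, 0.2359, 0.3601]
tool_rot: [3.139, -0.001, 1.417]
contact_force: [-0.6, -0.1, -1.4]
grip_width: 0.0234
finger_force: 49.3
```

```bash
python3 w.py wr4 .07 .08 .5575 .234 .06; python3 - <<'E'
from h import *
for n in ('scene','top'):
    ci=arm.camera_info(n); im,d=arm.capture(n); np.savez(n+'3.npz',im=im,d=d,**{k:np.array(v) for k,v in ci.items()}); cv2.imwrite(f'pics/{n}3.png',im)
a=np.load('wr4.npz')['im'][150:250,230:340]; b=np.load('scene3.npz')['im'][178:238,358:424]
cv2.imwrite('pics/c4.png',np.hstack([cv2.resize(x,(396,360),interpolation=cv2.INTER_CUBIC) for x in(a,b)]))
E
```

```text
[0.5594128  0.23586715 0.36012098] [ 3.13937159e+00 -8.38958801e-04  1.41736408e+00] [-0.5613992  -0.12173093 -1.42463831] [-0.01082615 -0.10994152  0.029816  ]
5061 [0.5607 0.2428 0.0737] ((558.9324340820312, 233.23495483398438), (66.30818176269531, 66.10673522949219), 88.25501251220703)
```

View pics/c4.png

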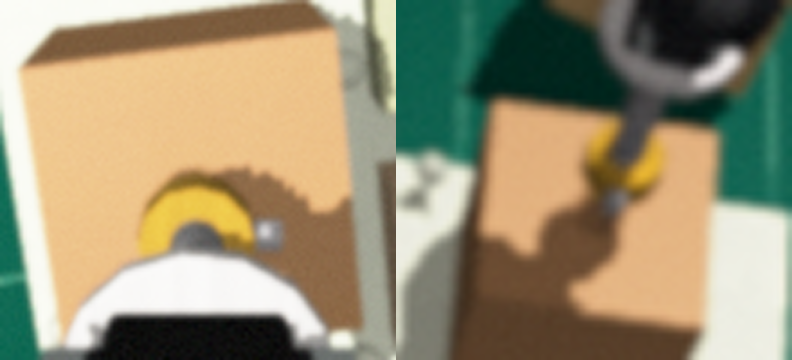

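```bash
python3 - <<'E'
from h import *
s=arm.camera_info('scene'); tz=.3601-.2932+.0198
print(arm.sense()['tcp_pos'])
print('edge pt',ray(s,[(394,214)],tz),'mid',ray(s,[(394.2,212.2)],tz),'bore',ray(s,[(391.6,213.6)],.075))
im=np.load('scene0.npz')['im']; g=im.astype(int).sum(2)[203:226,380:404]; 
m=g<np.median(g)-120; v,u=np.nonzero(m); print('bore centroid',u.mean()+380,v.mean()+203,len(u))
im=np.load('scene3.npz')['im']; print(im[206:220,388:400].astype(int).sum(2))
E
```

```text
[0.55924069 0.23593746 0.35975084]
edge pt [[0.56498725 0.2366307  0.0867    ]] mid [[0.56137062 0.23685704 0.0867    ]] bore [[0.55794442 0.23439087 0.075     ]]
bore centroid 391.30232558139534 213.04651162790697 43
[[437 309 215 199 201 216 216 233 273 362 432 461]
 [462 336 218 173 192 201 216 232 294 377 439 442]
 [490 385 250 176 175 191 211 236 301 358 378 368]
 [491 401 285 195 180 205 234 272 289 284 277 291]
 [459 375 284 215 194 227 277 324 301 247 247 315]
 [392 307 241 206 210 241 291 344 342 318 356 423]
 [308 247 209 192 204 232 274 341 393 435 466 507]
 [236 205 192 191 204 216 261 349 441 502 531 534]
 [207 194 191 186 182 194 262 371 475 525 536 542]
 [206 196 187 186 175 198 287 405 495 537 539 541]
 [218 211 199 186 185 205 293 429 515 537 537 540]
 [230 223 219 209 208 224 301 438 516 543 540 536]
 [233 229 230 227 223 238 308 441 517 538 543 539]
 [237 237 235 230 232 248 340 455 523 539 538 541]]
```

>>> drive_tool(rows=[[-0.0018, 0.0007, 0, 0, 0, 0], [-0.0018, 0.0007, 0.002, 0, 0, 0], [-0.0018, 0.0007, 0.004, 0, 0, 0], [-0.0018, 0.0007, 0.006, 0, 0, 0], [-0.0018, 0.0007, 0.008, 0, 0, 0], [-0.0018, 0.0007, 0.01, 0, 0, 0], [-0.0018, 0.0007, 0.01, 0, 0, 0], [-0.0018, 0.0007, 0.01, 0, 0, 0]])

```text
time: 6.98
tcp_pos: [0.5593, 0.234, 0.3484]
tool_rot: [-3.141, 0.0, 1.418]
contact_force: [0.2, -0.4, -0.6]
grip_width: 0.0239
finger_force: 49.3
```

>>> drive_tool(rows=[[0, 0, 0.001, 0, 0, 0], [0, 0, 0.002, 0, 0, 0], [0, 0, 0.003, 0, 0, 0], [0, 0, 0.003, 0, 0, 0]])

```text
time: 7.32
tcp_pos: [0.5593, 0.234, 0.3454]
tool_rot: [-3.141, 0.0, 1.418]
contact_force: [-1.0, 0.2, -1.1]
grip_width: 0.0233
finger_force: 49.3
```

>>> drive_tool(rows=[[0, 0, 0.001, 0, 0, 0], [0, 0, 0.002, 0, 0, 0], [0, 0, 0.003, 0, 0, 0], [0, 0, 0.004, 0, 0, 0], [0, 0, 0.004, 0, 0, 0]])

```text
time: 7.73
tcp_pos: [0.5593, 0.234, 0.3414]
tool_rot: [-3.141, 0.0, 1.417]
contact_force: [-0.1, 0.5, -0.3]
grip_width: 0.0234
finger_force: 49.3
```

>>> drive_tool(rows=[[0, 0, 0.001, 0, 0, 0], [0, 0, 0.002, 0, 0, 0], [0, 0, 0.003, 0, 0, 0], [0, 0, 0.004, 0, 0, 0], [0, 0, 0.005, 0, 0, 0], [0, 0, 0.006, 0, 0, 0], [0, 0, 0.006, 0, 0, 0]])

```text
time: 8.32
tcp_pos: [0.5594, 0.234, 0.3358]
tool_rot: [-3.142, -0.0, 1.418]
contact_force: [-1.0, 0.1, -1.7]
grip_width: 0.0234
finger_force: 49.5
```

>>> drive_tool(rows=[[0, 0, 0.001, 0, 0, 0], [0, 0, 0.002, 0, 0, 0], [0, 0, 0.003, 0, 0, 0], [0, 0, 0.004, 0, 0, 0], [0, 0, 0.005, 0, 0, 0], [0, 0, 0.006, 0, 0, 0]])

```text
time: 8.82
tcp_pos: [0.5594, 0.234, 0.3297]
tool_rot: [3.142, -0.0, 1.418]
contact_force: [-1.6, -0.5, 2.3]
grip_width: 0.0233
finger_force: 49.6
```

>>> drive_tool(rows=[[0, 0, 0.001, 0, 0, 0], [0, 0, 0.002, 0, 0, 0], [0, 0, 0.003, 0, 0, 0], [0, 0, 0.004, 0, 0, 0]])

```text
time: 9.15
tcp_pos: [0.5594, 0.234, 0.3256]
tool_rot: [3.142, -0.0, 1.418]
contact_force: [-1.4, 0.4, 1.5]
grip_width: 0.0232
finger_force: 49.6
```

>>> drive_tool(rows=[[0, 0, 0.0006, 0, 0, 0], [0, 0, 0.0012, 0, 0, 0]])

```text
time: 9.32
tcp_pos: [0.5594, 0.234, 0.3244]
tool_rot: [-3.142, -0.0, 1.418]
contact_force: [-1.1, -1.2, 2.5]
grip_width: 0.0233
finger_force: 49.7
```

>>> drive_tool(rows=[[0, 0, 0.0006, 0, 0, 0], [0, 0, 0.0012, 0, 0, 0]])

```text
time: 9.48
tcp_pos: [0.5594, 0.234, 0.3233]
tool_rot: [3.142, -0.0, 1.418]
contact_force: [-1.5, 0.7, 2.2]
grip_width: 0.0235
finger_force: 49.7
```

>>> drive_tool(rows=[[0, 0, 0.0006, 0, 0, 0], [0, 0, 0.0012, 0, 0, 0]])

```text
time: 9.65
tcp_pos: [0.5594, 0.234, 0.322]
tool_rot: [-3.142, 0.0, 1.418]
contact_force: [-0.6, -0.7, 1.4]
grip_width: 0.0231
finger_force: 49.7
```

>>> drive_tool(rows=[[0, 0, 0.0006, 0, 0, 0], [0, 0, 0.0012, 0, 0, 0]])

```text
time: 9.82
tcp_pos: [0.5594, 0.234, 0.3209]
tool_rot: [3.142, -0.0, 1.418]
contact_force: [-1.4, -0.1, 1.9]
grip_width: 0.0236
finger_force: 49.7
```

>>> drive_tool(rows=[[0, 0, 0.0006, 0, 0, 0], [0, 0, 0.0012, 0, 0, 0]])

```text
time: 9.98
tcp_pos: [0.5594, 0.234, 0.3197]
tool_rot: [-3.142, -0.0, 1.417]
contact_force: [-1.0, -0.3, 2.0]
grip_width: 0.0235
finger_force: 49.7
```

>>> drive_tool(rows=[[0, 0, 0.0006, 0, 0, 0], [0, 0, 0.0012, 0, 0, 0]])

```text
time: 10.15
tcp_pos: [0.5594, 0.234, 0.3184]
tool_rot: [-3.142, -0.0, 1.418]
contact_force: [-2.0, -0.7, 1.9]
grip_width: 0.0235
finger_force: 49.7
```

>>> drive_tool(rows=[[0, 0, 0.0006, 0, 0, 0], [0, 0, 0.0012, 0, 0, 0]])

```text
time: 10.32
tcp_pos: [0.5594, 0.234, 0.3172]
tool_rot: [-3.142, 0.0, 1.418]
contact_force: [-2.0, 0.4, 0.9]
grip_width: 0.0231
finger_force: 49.7
```

>>> drive_tool(rows=[[0, 0, 0.0006, 0, 0, 0], [0, 0, 0.0012, 0, 0, 0]])

```text
time: 10.48
tcp_pos: [0.5594, 0.234, 0.316]
tool_rot: [-3.142, -0.0, 1.418]
contact_force: [-2.3, -0.2, 2.6]
grip_width: 0.0235
finger_force: 49.7
```

>>> drive_tool(rows=[[0, 0, 0.0006, 0, 0, 0], [0, 0, 0.0012, 0, 0, 0]])

```text
time: 10.65
tcp_pos: [0.5594, 0.234, 0.3148]
tool_rot: [-3.142, 0.0, 1.418]
contact_force: [-0.9, 0.3, 2.0]
grip_width: 0.0235
finger_force: 49.7
```

>>> drive_tool(rows=[[0, 0, 0.0006, 0, 0, 0], [0, 0, 0.0012, 0, 0, 0]])

```text
time: 10.82
tcp_pos: [0.5594, 0.234, 0.3136]
tool_rot: [-3.142, -0.0, 1.418]
contact_force: [-1.6, 0.5, 1.8]
grip_width: 0.0233
finger_force: 49.7
```

>>> drive_tool(rows=[[0, 0, 0.0006, 0, 0, 0], [0, 0, 0.0012, 0, 0, 0]])

```text
time: 10.98
tcp_pos: [0.5594, 0.234, 0.3124]
tool_rot: [-3.142, -0.0, 1.418]
contact_force: [-1.2, 0.6, 1.4]
grip_width: 0.0234
finger_force: 49.7
```

>>> drive_tool(rows=[[0, 0, 0.0006, 0, 0, 0], [0, 0, 0.0012, 0, 0, 0]])

```text
time: 11.15
tcp_pos: [0.5594, 0.234, 0.3112]
tool_rot: [-3.141, 0.0, 1.418]
contact_force: [-2.0, -0.2, 2.0]
grip_width: 0.0232
finger_force: 49.7
```

>>> drive_tool(rows=[[0, 0, 0.0006, 0, 0, 0], [0, 0, 0.0012, 0, 0, 0]])

```text
time: 11.32
tcp_pos: [0.5593, 0.234, 0.31]
tool_rot: [-3.141, 0.0, 1.418]
contact_force: [-0.8, -0.1, 2.3]
grip_width: 0.0236
finger_force: 49.7
```

>>> drive_tool(rows=[[0, 0, 0.0006, 0, 0, 0], [0, 0, 0.0012, 0, 0, 0]])

```text
time: 11.48
tcp_pos: [0.5594, 0.234, 0.3088]
tool_rot: [-3.142, 0.0, 1.418]
contact_force: [-1.5, 0.3, 1.8]
grip_width: 0.0233
finger_force: 49.7
```

>>> drive_tool(rows=[[0, 0, 0.0006, 0, 0, 0], [0, 0, 0.0012, 0, 0, 0]])

```text
time: 11.65
tcp_pos: [0.5594, 0.234, 0.3076]
tool_rot: [-3.142, 0.0, 1.418]
contact_force: [-1.0, -0.5, 1.7]
grip_width: 0.0236
finger_force: 49.7
```

>>> drive_tool(rows=[[0, 0, 0.0006, 0, 0, 0], [0, 0, 0.0012, 0, 0, 0]])

```text
time: 11.82
tcp_pos: [0.5594, 0.2341, 0.3071]
tool_rot: [3.142, -0.0, 1.418]
contact_force: [-3.7, -0.2, 7.5]
grip_width: 0.0232
finger_force: 50.3
```

>>> drive_tool(rows=[[0, 0, 0, 0, 0, 0], [0, 0, 0, 0, 0, 0]])

```text
time: 11.98
tcp_pos: [0.5595, 0.234, 0.3071]
tool_rot: [3.141, -0.0, 1.418]
contact_force: [-2.3, 0.1, 4.8]
grip_width: 0.0233
finger_force: 50.0
```

>>> drive_tool(rows=[[0, 0, 0.0005, 0, 0, 0], [0, 0, 0.0005, 0, 0, 0], [0, 0, 0.0005, 0, 0, 0]])

```text
time: 12.23
tcp_pos: [0.5595, 0.2341, 0.3069]
tool_rot: [3.141, -0.0, 1.418]
contact_force: [-3.3, -1.1, 5.8]
grip_width: 0.0238
finger_force: 50.3
```

>>> drive_tool(rows=[[0, 0, 0.0007, 0, 0, 0], [0, 0, 0.0007, 0, 0, 0], [0, 0, 0.0007, 0, 0, 0]])

```text
time: 12.48
tcp_pos: [0.5595, 0.2341, 0.3067]
tool_rot: [3.141, -0.0, 1.418]
contact_force: [-3.7, -0.3, 9.4]
grip_width: 0.0233
finger_force: 50.5
```

>>> drive_tool(rows=[[0, 0, 0.0005, 0, 0, 0], [0, 0, 0.0005, 0, 0, 0], [0, 0, 0.0005, 0, 0, 0]])

```text
time: 12.73
tcp_pos: [0.5596, 0.2341, 0.3066]
tool_rot: [3.141, -0.0, 1.418]
contact_force: [-4.9, -0.4, 10.5]
grip_width: 0.0233
finger_force: 50.8
```

>>> drive_tool(rows=[[0, 0, 0.0002, 0, 0, 0], [0, 0, 0.0002, 0, 0, 0], [0, 0, 0.0002, 0, 0, 0], [0, 0, 0.0002, 0, 0, 0], [0, 0, 0.0002, 0, 0, 0], [0, 0, 0.0002, 0, 0, 0]])

```text
time: 13.23
tcp_pos: [0.5596, 0.2341, 0.3066]
tool_rot: [3.141, -0.0, 1.418]
contact_force: [-4.8, -1.1, 12.3]
grip_width: 0.023
finger_force: 50.9
```

```bash
python3 - <<'E'
from h import *
for i in range(5): arm.capture('top'); s=arm.sense(); print(s['contact_force'].round(1),s['tcp_pos'].round(5))
E
```

```text
[-4.9 -0.  12.5] [0.55957 0.23414 0.30659]
[-5.3 -0.5 11.8] [0.55958 0.23413 0.3066 ]
[-6.1 -1.2 11.7] [0.55957 0.23412 0.30659]
[-4.9 -0.4 11.2] [0.55957 0.23413 0.30658]
[-5.6 -1.2 11.6] [0.55959 0.23411 0.30663]
```

>>> drive_tool(rows=[[0, 0, 0, 0, 0, 0], [0, 0, 0, 0, 0, 0], [0, 0, 0, 0, 0, 0], [0, 0, 0, 0, 0, 0], [0, 0, 0, 0, 0, 0], [0, 0, 0, 0, 0, 0], [0, 0, 0, 0, 0, 0], [0, 0, 0, 0, 0, 0], [0, 0, 0, 0, 0, 0], [0, 0, 0, 0, 0, 0], [0, 0, 0, 0, 0, 0], [0, 0, 0, 0, 0, 0]])

```text
time: 14.48
tcp_pos: [0.5596, 0.2341, 0.3066]
tool_rot: [3.141, -0.0, 1.418]
contact_force: [-6.0, -1.4, 12.2]
grip_width: 0.0237
finger_force: 50.9
```

>>> drive_tool(rows=[[0, 0, 0, 0, 0, 0], [0, 0, 0, 0, 0, 0], [0, 0, 0, 0, 0, 0], [0, 0, 0, 0, 0, 0], [0, 0, 0, 0, 0, 0], [0, 0, 0, 0, 0, 0], [0, 0, 0, 0, 0, 0], [0, 0, 0, 0, 0, 0], [0, 0, 0, 0, 0, 0], [0, 0, 0, 0, 0, 0], [0, 0, 0, 0, 0, 0], [0, 0, 0, 0, 0, 0]])

```text
time: 15.48
tcp_pos: [0.5596, 0.2341, 0.3066]
tool_rot: [3.141, -0.0, 1.418]
contact_force: [-4.7, -0.9, 11.3]
grip_width: 0.0234
finger_force: 50.9
```

>>> drive_tool(rows=[[0, 0, 0, 0, 0, 0], [0, 0, 0, 0, 0, 0], [0, 0, 0, 0, 0, 0], [0, 0, 0, 0, 0, 0], [0, 0, 0, 0, 0, 0], [0, 0, 0, 0, 0, 0]])

```text
time: 15.98
tcp_pos: [0.5596, 0.2341, 0.3066]
tool_rot: [3.141, -0.0, 1.418]
contact_force: [-6.2, -0.9, 11.8]
grip_width: 0.0234
finger_force: 50.9
```

>>> drive_tool(rows=[[0, 0, -0.0004, 0, 0, 0], [0, 0, -0.0008, 0, 0, 0], [0, 0, -0.0012, 0, 0, 0], [0, 0, -0.0015, 0, 0, 0], [0, 0, -0.0015, 0, 0, 0], [0, 0, -0.0015, 0, 0, 0]])

```text
time: 16.48
tcp_pos: [0.5595, 0.234, 0.3069]
tool_rot: [3.141, -0.0, 1.418]
contact_force: [-3.5, -0.1, 6.1]
grip_width: 0.0234
finger_force: 50.2
```

>>> drive_tool(rows=[[0, -0.0003, -0.0003, 0, 0, 0], [0, -0.0005, -0.0005, 0, 0, 0], [0, -0.0005, -0.0005, 0, 0, 0], [0, -0.0005, -0.0005, 0, 0, 0]])

```text
time: 16.82
tcp_pos: [0.5591, 0.2341, 0.307]
tool_rot: [3.141, -0.0, 1.418]
contact_force: [-1.0, -0.4, 3.9]
grip_width: 0.0234
finger_force: 50.0
```

Side load is nearly gone and there's still a slight push down, so I'm letting go.

>>> drive_tool(rows=[[0, 0, 0, 0, 0, 0], [0, 0, 0, 0, 0, 0], [0, 0, 0, 0, 0, 0], [0, 0, 0, 0, 0, 0], [0, 0, 0, 0, 0, 0], [0, 0, 0, 0, 0, 0], [0, 0, 0, 0, 0, 0], [0, 0, 0, 0, 0, 0]], claw=0)

```text
time: 17.48
tcp_pos: [0.5589, 0.2341, 0.3065]
tool_rot: [-3.142, -0.0, 1.418]
contact_force: [-0.0, 0.8, 0.2]
grip_width: 0.0856
finger_force: 0.0
```

```bash
python3 w.py wr5 .12 .18 .5595 .234 .03; python3 - <<'E'
from h import *
im,d=arm.capture('scene'); a=cv2.resize(im[130:250,320:460],(420,360),interpolation=cv2.INTER_CUBIC)
b=cv2.resize(np.load('wr5.npz')['im'],(380,285)); b=np.vstack([b,np.zeros((75,380,3),np.uint8)]); cv2.imwrite('pics/c5.png',np.hstack([a,b]))
E
```

```text
[0.55888298 0.23407539 0.30653993] [-3.14154099e+00 -1.01014867e-05  1.41756521e+00] [-0.00896619  0.82125273  0.23624169] [0.04583736 0.00250835 0.02189498]
7748 [0.5608 0.2414 0.1541] ((560.4554443359375, 239.03076171875), (29.776649475097656, 37.457706451416016), 80.69757843017578)
```

View pics/c5.png

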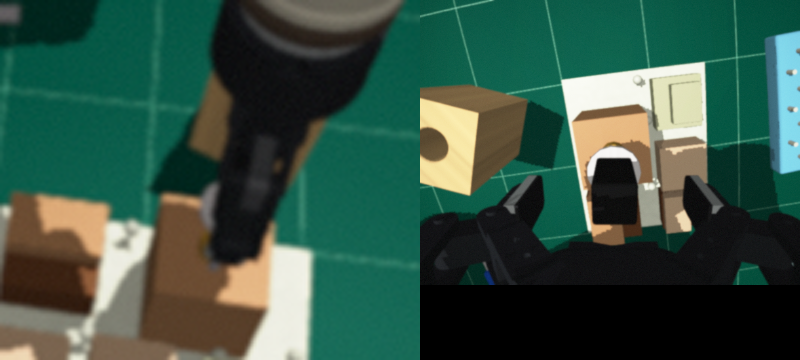

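The wrist view shows the gauge standing upright in the tower with the fingers open and clear on both sides. I'm retreating straight up.

>>> drive_tool(rows=[[0, 0, -0.01, 0, 0, 0], [0, 0, -0.03, 0, 0, 0], [0, 0, -0.055, 0, 0, 0], [0, 0, -0.08, 0, 0, 0], [0, 0, -0.105, 0, 0, 0], [0, 0, -0.125, 0, 0, 0], [0, 0, -0.14, 0, 0, 0], [0, 0, -0.14, 0, 0, 0], [0, 0, -0.14, 0, 0, 0]])

```text
time: 18.33
tcp_pos: [0.5589, 0.2341, 0.4478]
tool_rot: [3.139, -0.001, 1.418]
contact_force: [-0.8, -0.0, -0.3]
grip_width: 0.0856
finger_force: 0.0
```

```bash
python3 w.py wr6 .11 .14 .5595 .234 .02; python3 - <<'E'
from h import *
ci=arm.camera_info('scene');im,d=arm.capture('scene'); a=cv2.resize(im[150:240,345:450],(420,360),interpolation=cv2.INTER_CUBIC)
P=cloud(ci,d); m=(d>0)&(P[...,2]>.1)&(np.hypot(P[...,0]-.558,P[...,1]-.234)<.03)
Q=P[m]; print('scene gauge',np.percentile(Q[:,2],[5,50,97]))
b=cv2.resize(np.load('wr6.npz')['im'],(380,285)); b=np.vstack([b,np.zeros((75,380,3),np.uint8)]); cv2.imwrite('pics/c6.png',np.hstack([a,b]))
E
```

```text
[0.55894699 0.23410107 0.4478375 ] [ 3.13925499e+00 -8.38050055e-04  1.41756729e+00] [-0.79331743 -0.0280236  -0.31823405] [ 0.02046668 -0.00539344  0.07624755]
532 [0.5602 0.2434 0.1239] ((559.731689453125, 238.86756896972656), (30.261497497558594, 36.92636489868164), 84.42826843261719)
scene gauge [0.12378182 0.16975007 0.53999352]
```

View pics/c6.png

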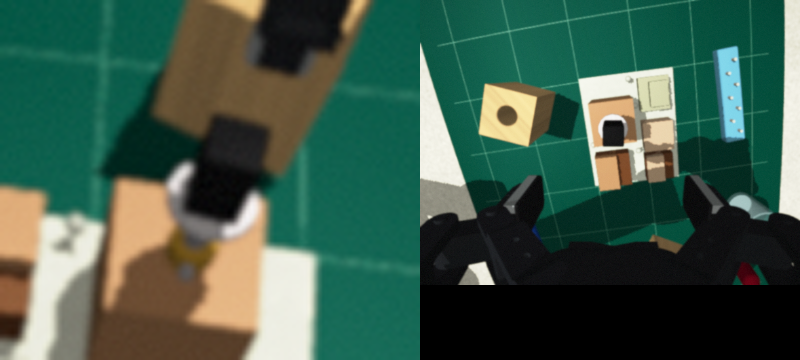

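Scene crop: the gauge stands upright, flange at (210,200) and the brass collar with its set screw at (190,255) on the roof. I'll check heights and tilt numerically.

```bash
python3 - <<'E'
from h import *
for n in('scene','wrist'):
    ci=arm.camera_info(n);im,d=arm.capture(n); P=cloud(ci,d)
    m=(d>0)&(P[...,2]>.16)&(P[...,2]<.18)&(np.hypot(P[...,0]-.558,P[...,1]-.234)<.03); Q=P[m]
    print(n,'top z',np.median(Q[:,2]),cv2.minAreaRect((Q[:,:2]*1000).astype(np.float32)))
    A=np.c_[Q[:,:2]-Q[:,:2].mean(0),np.ones(len(Q))]; print('slope',np.linalg.lstsq(A,Q[:,2],rcond=None)[0].round(3))
    if n=='scene': print((P[208:222,388:398,2]*1000).round().astype(int))
E
```

```text
scene top z 0.16932175897161478 ((558.6293334960938, 236.1976776123047), (24.456615447998047, 25.389944076538086), 80.15669250488281)
slope [-0.134  0.048  0.168]
[[ 88  89  89  98 121 124 123 126 127 128]
 [ 89  89  90  95  96  97 122 123 124 124]
 [ 89  89  90  93  91  95  95  95  89  89]
 [ 89  89  90  89  89  96  91  88  88  90]
 [ 87  87  89  88  89  89  90  90  85  87]
 [ 88  88  91  90  86  89  87  87  89  90]
 [ 86  85  86  88  89  88  88  88  87  90]
 [ 81  85  86  87  86  86  89  86  84  82]
 [ 79  80  83  85  86  84  86  79  80  78]
 [ 77  82  85  87  84  79  80  79  74  72]
 [ 75  83  85  87  85  74  77  75  76  77]
 [ 75  83  82  83  84  77  74  77  75  75]
 [ 75  72  76  73  75  76  75  76  77  73]
 [ 75  75  77  78  73  74  76  75  72  77]]
wrist top z 0.16772765531701617 ((560.2205810546875, 236.98092651367188), (23.490209579467773, 23.639856338500977), 80.80406951904297)
slope [-0.025 -0.082  0.167]
```

```bash
python3 -c "
from bench import arm
print(arm.finish_job())"
```

```text
the job is handed in; nothing more can be done
None
```

The job is handed in: the gauge stands bottomed in the tower's bore about 41 mm deep, leaning about 1° within the bore's play, with the collar on the roof to within camera accuracy. I held a push of about 10 N on the bottom for over 2 s, estimated from the wrist force, before letting go, and it took about 18 s of the 59 s allowed.

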